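# Lock the rotary stage with its pin

## Robot

A 6-joint arm with a two-finger parallel gripper is mounted at the origin on a cart in front of the work surface, level with it; the furniture and walls round the work are solid. World frame = base frame: x ahead of the robot, y to its left, z up, the work surface at z = 0. Lengths are in m, angles in rad, forces in N, time in s.
With the tool pointing down it reaches from about 0.35 to 0.925 m from the base axis. Payload 6.4 kg.
Tool frame: the origin (TCP) lies between the finger pads; the fingertips stand tips_ahead ahead of it and the grasp point (between the pads) lies 2 mm behind it (tips_ahead is the distance from the TCP to the fingertips, in m); z points along the fingers, y is the line along which they close (so a half turn about z gives the same grasp; the last joint's range is limited). The gripper opens to 85 mm and grips with 20 to 120 N. Pads are 22 mm wide; open, the fingers measure 114 mm over their backs; the gripper's body (76 mm by 85 mm) begins 54 mm behind the grasp point. The pads swing forward as they close: fully open they stand 13 mm farther back than shut.
Start: joints at [-1.468, 0.245, 1.558, -0, 1.339, -0.174], TCP at [0.178, -0.625, 0.248] pointing down, gripper open.
Joint ranges: [-3.13, 3.13], [-1.02, 2.26], [0.13, 2.54], [-0.95, 4.09], [0.21, 2.88], [-2.74, 2.74]. Speed limits (rad/s): [2.57, 2.57, 3.14, 3.14, 3.14, 3.14].

## Interface

Orientations are given as [roll, pitch, yaw] about the fixed x, y, z axes, in that order (R = Rz(yaw) Ry(pitch) Rx(roll)).
In Python, from bench import read_state, camera, camera_model, job_done, tips_ahead gives the robot as it stands.
- The arm moves only by the shell command python3 -m crank 'ROWS' [FORCE]. ROWS is a JSON object of lists of equal length, an entry for each row: "xyz": the shift along the tool's x, y, z in mm, a list of three; "twist": the turn, a rotation vector about the tool's x, y, z in degrees, a list of three; "grip": the opening, from 0 (shut) to 1 (fully open). A call has 1 to 10 rows; each row shifts and turns the commanded pose from where the row before left it, along the tool's axes as they then stand; what a row does not reach is not made up. A row lasts 1/8 s, in which the tool goes at most 62.5 mm and 10.7 degrees, less where a joint would pass 70% of its speed; a pose out of reach is approached as far as the arm can. A call is refused whole if a number of a shift passes 62.5 or a number of a turn 10.7, either way. A call with a gripper value outside its range is refused whole. The fingers move at their own pace and stop on an object; FORCE is the grip in N (left out, the last holds). Time passes only in rows, so rows that do not move let the fingers close. It gives the time, the measured TCP pose, the force, the opening and the grip force at its end, in the units of the state.
- read_state(): the state, without advancing time (a new reading comes with each control period).
- camera(name): name is "scene" or "top" or "wrist"; returns (picture, depth): 384x512x3 uint8, red, green, blue; 384x512 float32, m along the optical axis (not along the pixel's ray), 0 where there is no reading.
- camera_model(name): a dict with "K" (3x3 intrinsics, pixels), "camera_from_world" (4x4, takes a point from world to camera coordinates). Camera axes: x right, y down, z forward; pixel columns grow to the right and rows downward; lengths in m; the calibration is good to about 2 mm. A picture is of the moment at which its call begins: read the wrist's pose just before it. camera_model takes no time and is no camera call; for the wrist camera it gives the pose at the moment of the call.
- job_done(): hands the job in; it is judged then, once.
The state is a dict: "clock": time; "joint_pos": joint angles; "qvel": joint speeds; "joint_torque": joint torques, N m; "tcp_pos": TCP position; "orientation": TCP orientation; "contact_force": force on the tool from outside, world axes, zero at the start; "wrist_torque": the same for the moment, N m; "opening": opening from 0.0 (shut) to 1.0 (fully open); "finger_force": force on a finger pad.
Only numpy, scipy, OpenCV 4.12 (cv2) and the standard library are available. Lean on these libraries where they do the work, as an engineer would, in place of code of your own. Each camera call takes 0.05 s, during which the arm holds its last target. There are 200 camera calls.

## Task

Lock the rotary stage: take the red-headed pin out of its rest, put it down through the hole near the edge of the square plate, and turn the plate anticlockwise (seen from above), feeling with the pin for the hidden locking hole in the housing underneath, until the pin can go all the way home with its collar down on the plate. Let go and leave it there, and do not disturb the glue stick, jar, can and black knob standing about.

Things in the scene. Friction and masses are not known exactly. Their poses are not given: they have to be found in the camera images.
- pin_grip (a point): Middle of the red head of the loose locking pin (70 mm tall, 60 g), on its axis, z up along the pin. The head is round, 18 mm across, 38 mm tall (19 mm each way from here). Below it: a steel collar 22 mm across, 4 mm thick, its underside 23 mm below this point; then a steel shank 8 mm across, 28 mm long. It stands upright in its rest at the start.
- pin_tip (a point): The chamfered end of the pin's shank, on its axis, 51 mm below pin_grip and 28 mm below the collar's underside (z along the pin towards its head).
- pin_rest: Fixed grey block, 56 x 56 x 34 mm, origin at the centre of its underside; the pin stands in a 9 mm wide, 30 mm deep upright hole in the middle of its top, its collar on the block. Lift the pin at least 30 mm to draw it out.
- stage_center (a point): Turning axis of the rotary stage, at the height of the plate's top, 40 mm over the worktop: a fixed round grey housing 158 mm across under a square aluminium plate 164 x 164 x 8 mm that turns about the vertical here. Axes fixed to the housing. An orange gear in a black dish 57 mm across stands on the plate's centre, up to 18 mm over the plate. The plate turns stiffly and stays where left.
- plate_hole (a point): Mouth of the 10 mm wide, red-ringed hole through the plate, at its top face, 52 mm from the turning axis; moves with the plate (about 1 N pushed here turns it). 10 mm below this point lies the flat top of a dark block in the housing: a pin put through stands on it, collar 18 mm over the plate, until the locking hole comes under it.
- glue_stick: Loose glue stick, purple and yellow, 27 mm across, 93 mm tall, origin at the centre of its underside. A bystander.
- nozzle_jar: Loose small jar with black lid, 45 mm across, 43 mm tall, origin at the centre of its underside. A bystander.
- blue_can: Loose blue and white spray can, 53 mm across, 284 mm tall, origin at the centre of its underside. A bystander.
- knob_a: Loose small black clamp knob, 35 mm across, 33 mm tall, origin at the centre of its underside. A bystander.
- stage: Housing of the rotary stage, origin on the turning axis at the worktop. Hidden in it: the locking hole, 10 mm wide, 24 mm deep, 52 mm from the axis. It is not measured: at the start it lies 8 to 29 degrees anticlockwise (seen from above) of the plate's hole, the same radius. With both holes in line the pin goes home, collar on the plate, tip 28 mm below the plate's top.

How it is judged:
By the outcome, as a careful person would: the job done as asked, in the order asked, and still so for the second after the job is handed in, with the robot touching nothing.
It also fails if it takes over 48 s, if anything falls off the work surface, if the arm or the gripper's body presses on something with over 40 N, if the wrist force passes 120 N, or if a joint passes its speed limit or range.

## Working session

There is one attempt and no reset: what is moved stays moved. The work goes in short steps, Python scripts to look and compute and a shell command to move; the robot and the scene stay as the last step left them, time stands still between calls to the robot, and variables do not carry over. Pictures are saved under pics/ and viewed, at most 10 in all, crops included, and the job is handed in when it is done.

```bash
mkdir -p pics; ls; python3 - <<'E'
from bench import *
import cv2,numpy as np
print(tips_ahead, read_state())
for n in("top","scene"):
    p,d=camera(n); np.savez(f"{n}.npz",p=p,d=d,K=camera_model(n)["K"],T=camera_model(n)["camera_from_world"])
    cv2.imwrite(f"pics/{n}0.png",cv2.resize(p[:,:,::-1],(800,600),interpolation=cv2.INTER_CUBIC))
E
```

```text
pics
0.017 {'clock': 0.0, 'joint_pos': array([-1.46808271e+00,  2.45808221e-01,  1.55902909e+00,  1.48808669e-06,
        1.33867524e+00, -1.74117905e-01]), 'qvel': array([-0.00057328,  0.00060657,  0.00123848, -0.00068373,  0.00042866,
        0.00021385]), 'joint_torque': array([-1.41644832e-03, -4.29515362e+01, -3.26129544e+01, -2.73034957e-04,
        5.38286258e-03,  7.02178582e-06]), 'tcp_pos': array([ 0.1775911 , -0.62472291,  0.24717592]), 'orientation': array([-3.13970204e+00, -3.34027348e-04,  2.76830860e-01]), 'contact_force': array([ 0.25149308, -0.6184665 ,  0.0393087 ]), 'wrist_torque': array([ 0.02110599,  0.06739612, -0.01170189]), 'finger_force': 0.0, 'opening': 0.9958188717624868}
```

View pics/top0.png

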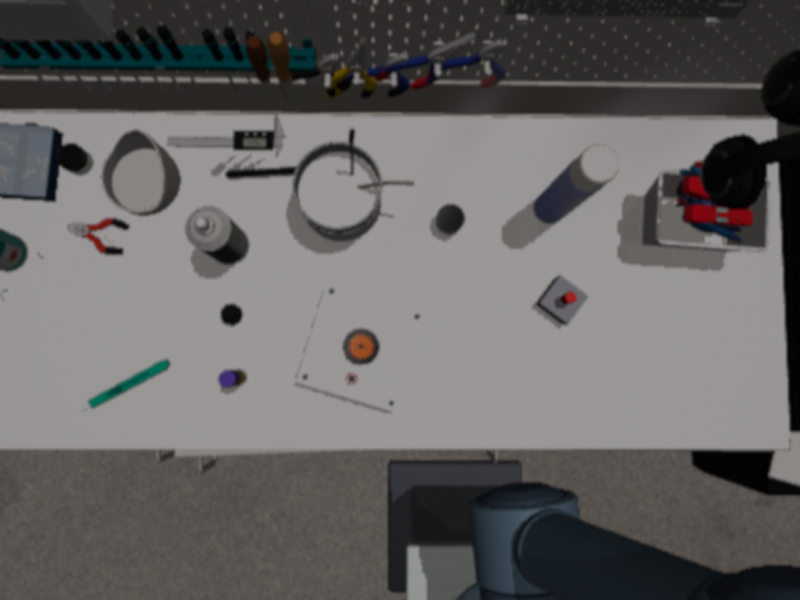

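View pics/scene0.png

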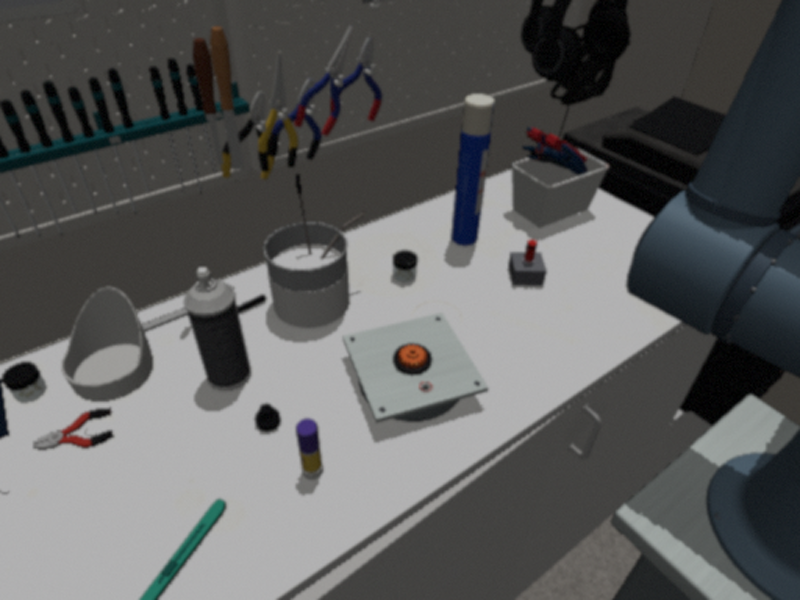

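The top view (800x600 scale) shows the pin head at (569,298) on its rest at (562,300), the gear at (361,347) and the ringed hole at (351,379). The can is at about (575,185) and the jar at (450,219). The knob at (231,314) and glue stick at (231,379) stand to the left of the plate.

```bash
cat > h.py <<'E'
import numpy as np,cv2
from bench import *
def ray(m,u,v,z):
    K,T=np.array(m["K"]),np.array(m["camera_from_world"])
    R,t=T[:3,:3],T[:3,3]; c=-R.T@t; d=R.T@np.linalg.inv(K)@[u,v,1]
    return c+d*(z-c[2])/d[2]
E
python3 - <<'E'
from h import *
s=.64
for n,L in dict(top=dict(pinhead_top=(569,298,.076),gear=(361,346,.055),hole=(351,379,.04),can=(598,166,.284),jar=(451,217,.043),knob=(231,314,.033),glue=(229,379,.093),c1=(331,291,.04),c2=(417,317,.04),c3=(391,403,.04),c4=(305,377,.04)),
 scene=dict(pinhead_top=(532,243,.076),gear=(412,355,.055),hole=(425,386,.04),c1=(352,339,.04),c2=(438,319,.04),c3=(477,383,.04),c4=(382,409,.04))).items():
    m=camera_model(n)
    for k,(u,v,z) in L.items(): print(n,k,ray(m,(u+.5)*s-.5,(v+.5)*s-.5,z).round(4))
m=camera_model("wrist"); print(np.linalg.inv(m["camera_from_world"]).round(3), m["K"])
E
```

```text
top pinhead_top [ 0.5379 -0.0869  0.076 ]
top gear [0.464 0.231 0.055]
top hole [0.413  0.2466 0.04  ]
top can [ 0.6885 -0.0727  0.284 ]
top jar [0.6686 0.0901 0.043 ]
top knob [0.5139 0.436  0.033 ]
top glue [0.4142 0.4248 0.093 ]
top c1 [0.5503 0.279  0.04  ]
top c2 [0.5099 0.1439 0.04  ]
top c3 [0.3762 0.1843 0.04  ]
top c4 [0.416 0.318 0.04 ]
scene pinhead_top [ 0.5375 -0.0859  0.076 ]
scene gear [0.4612 0.2353 0.055 ]
scene hole [0.4149 0.2474 0.04  ]
scene c1 [0.5509 0.2798 0.04  ]
scene c2 [0.5102 0.1457 0.04  ]
scene c3 [0.3769 0.1848 0.04  ]
scene c4 [0.417  0.3188 0.04  ]
[[ 0.273 -0.918 -0.287  0.251]
 [-0.962 -0.261 -0.079 -0.604]
 [-0.002  0.298 -0.955  0.373]
 [ 0.     0.     0.     1.   ]] [[273.0199241    0.         259.4098022 ]
 [  0.         273.0199241  186.68916964]
 [  0.           0.           1.        ]]
```

```bash
python3 -m crank '{"xyz":[[0,0,0],[0,0,0],[28,-46,0],[28,-46,0],[28,-46,0],[28,-46,0],[28,-46,0],[28,-46,0],[28,-46,0],[28,-46,0]],"twist":[[0,0,9.35],[0,0,9.35],[0,0,0],[0,0,0],[0,0,0],[0,0,0],[0,0,0],[0,0,0],[0,0,0],[0,0,0]],"grip":[0.7,0.7,0.7,0.7,0.7,0.7,0.7,0.7,0.7,0.7]}' 40
python3 -m crank '{"xyz":[[28,-46,10],[28,-46,20],[28,-46,30],[25,-46,20],[0,-3,0],[0,0,0]],"twist":[[0,0,0],[0,0,0],[0,0,0],[0,0,0],[0,0,0],[0,0,0]],"grip":[0.5,0.5,0.5,0.5,0.5,0.5]}' 40
python3 - <<'E'
from h import *
m=camera_model("wrist"); s=read_state(); p,d=camera("wrist")
np.savez("w1.npz",p=p,d=d,K=m["K"],T=m["camera_from_world"])
print(s["tcp_pos"],s["orientation"])
cv2.imwrite("pics/w1.png",cv2.resize(p[:,:,::-1],(800,600),interpolation=cv2.INTER_CUBIC))
E
```

```text
clock: 1.35
tcp_pos: [0.4201, -0.2671, 0.248]
orientation: [-3.141, 0.0, -0.05]
contact_force: [0.9, -0.1, 0.5]
opening: 0.7
finger_force: 0.0
clock: 2.1
tcp_pos: [0.5376, -0.0875, 0.1682]
orientation: [3.141, 0.0, -0.049]
contact_force: [0.2, -0.5, 0.1]
opening: 0.498
finger_force: 0.0
[ 0.53759267 -0.08746502  0.16822306] [ 3.14136898e+00  3.52683360e-04 -4.89471342e-02]
```

View pics/w1.png

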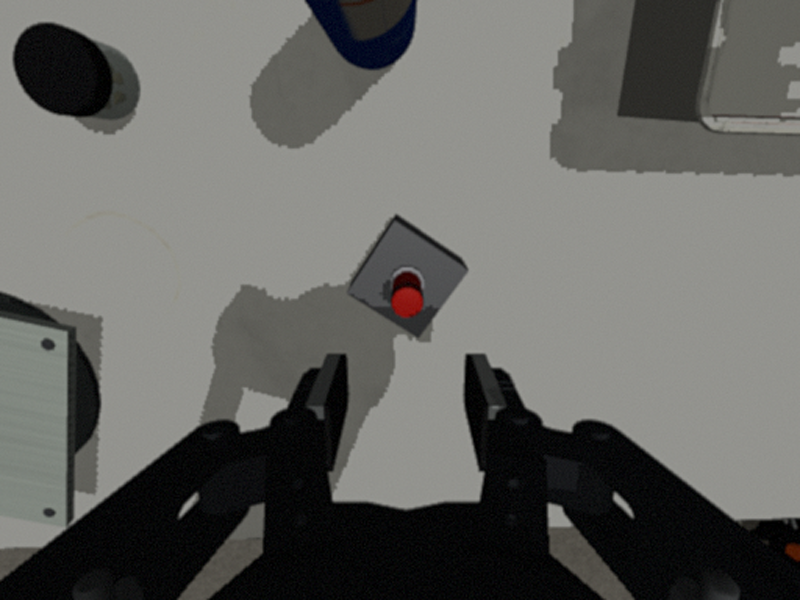

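The wrist view shows the pin head top at (407,301) and the fingers astride it, with the rest block around (408,275).

```bash
python3 - <<'E'
from h import *
w=np.load("w1.npz"); q=ray(w,407.5*.64-.5,301.5*.64-.5,.076); s=read_state(); print(q)
y=s["orientation"][2];dx,dy=(q-s["tcp_pos"])[:2]*1000
print(dx*np.cos(y)+dy*np.sin(y), dx*np.sin(y)-dy*np.cos(y))
E
```

```text
Traceback (most recent call last):
  File "h.py", line 4, in ray
    K,T=np.array(m["K"]),np.array(m["camera_from_world"])
                                  ~^^^^^^^^^^^^^^^^^^^^^
KeyError: 'camera_from_world is not a file in the archive'
```

```bash
python3 - <<'E'
from h import *
w=np.load("w1.npz"); q=ray(dict(K=w["K"],camera_from_world=w["T"]),407.5*.64-.5,301.5*.64-.5,.076); s=read_state(); print(q)
y=s["orientation"][2];dx,dy=(q-s["tcp_pos"])[:2]*1000
print(dx*np.cos(y)+dy*np.sin(y), dx*np.sin(y)-dy*np.cos(y))
E
```

```text
[ 0.54059092 -0.08846314  0.076     ]
2.914905316742008 0.17504811254277458
```

```bash
python3 -m crank '{"xyz":[[1.5,0,35],[0.5,0,35],[0,0,25],[0,0,14],[0,0,0],[0,0,0],[0,0,0],[0,0,0],[0,0,0],[0,0,0]],"twist":[[0,0,0],[0,0,0],[0,0,0],[0,0,0],[0,0,0],[0,0,0],[0,0,0],[0,0,0],[0,0,0],[0,0,0]],"grip":[0.5,0.5,0.5,0.5,0.5,0.1,0.1,0.1,0.1,0.1]}' 40
python3 -m crank '{"xyz":[[0,0,0],[0,0,0]],"twist":[[0,0,0],[0,0,0]],"grip":[0.1,0.1]}' 40
```

```text
clock: 3.4
tcp_pos: [0.5408, -0.0881, 0.0608]
orientation: [3.14, -0.002, -0.049]
contact_force: [-0.5, -0.9, 6.0]
opening: 0.199
finger_force: 39.6
clock: 3.65
tcp_pos: [0.5409, -0.0881, 0.0609]
orientation: [3.14, -0.003, -0.049]
contact_force: [-0.9, -1.9, 7.1]
opening: 0.195
finger_force: 39.6
```

```bash
python3 -m crank '{"xyz":[[0,0,-20],[0,0,-30],[0,0,-25],[-16,-36,0],[-16,-36,0],[-16,-36,0],[-16,-36,0],[-16,-36,0],[-16,-36,0],[-16,-36,0]],"twist":[[0,0,0],[0,0,0],[0,0,0],[0,0,0],[0,0,0],[0,0,0],[0,0,0],[0,0,0],[0,0,0],[0,0,0]],"grip":[0.1,0.1,0.1,0.1,0.1,0.1,0.1,0.1,0.1,0.1]}' 40
python3 -m crank '{"xyz":[[-16,-38,0],[-16,-38,5],[0,0,10],[0,0,0],[0,0,0]],"twist":[[0,0,0],[0,0,0],[0,0,0],[0,0,0],[0,0,0]],"grip":[0.1,0.1,0.1,0.1,0.1]}' 40
python3 - <<'E'
from h import *
m=camera_model("wrist"); s=read_state(); p,d=camera("wrist")
np.savez("w2.npz",p=p,d=d,K=m["K"],T=m["camera_from_world"])
print(s["tcp_pos"],s["orientation"])
cv2.imwrite("pics/w2.png",cv2.resize(p[:,:,::-1],(800,600),interpolation=cv2.INTER_CUBIC))
E
```

```text
clock: 4.9
tcp_pos: [0.4396, 0.1709, 0.1343]
orientation: [-3.141, -0.0, -0.05]
contact_force: [0.3, -0.1, -0.6]
opening: 0.197
finger_force: 39.7
clock: 5.52
tcp_pos: [0.4126, 0.2465, 0.1194]
orientation: [3.142, -0.0, -0.051]
contact_force: [0.0, -0.6, -1.0]
opening: 0.196
finger_force: 39.7
[0.41256133 0.24646049 0.11935836] [ 3.14150912e+00 -2.26158224e-05 -5.09422566e-02]
```

View pics/w2.png

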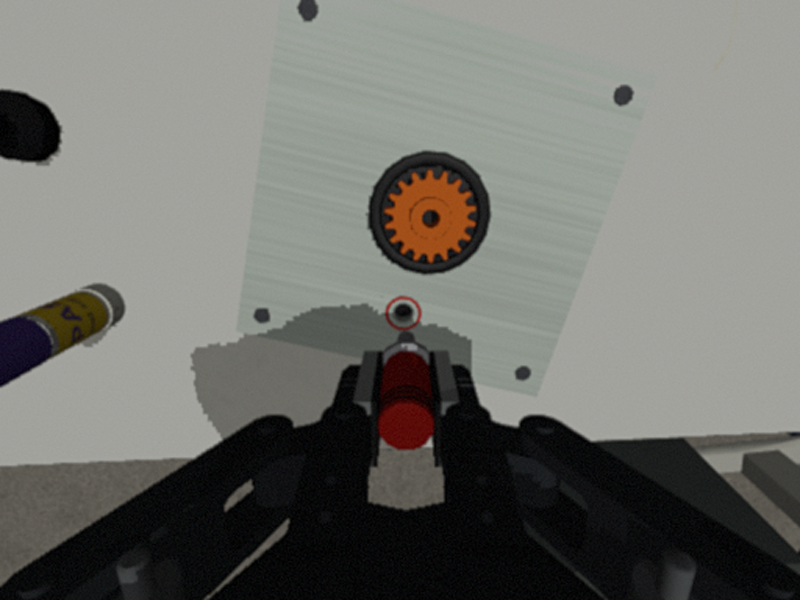

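The hole is at (403,313), the pin's head top at (406,425), and its tip just below the hole at about (406,337).

```bash
python3 - <<'E'
from h import *
w=np.load("w2.npz"); m=dict(K=w["K"],camera_from_world=w["T"]); s=read_state(); y=-.051
f=lambda u,v,z: ray(m,(u+.5)*.64-.5,(v+.5)*.64-.5,z)
def tl(q): dx,dy=q[:2]*1000; return np.array([dx*np.cos(y)+dy*np.sin(y), dx*np.sin(y)-dy*np.cos(y)]).round(1)
h=f(403,313,.04)
print("hole",h,"ctr",f(431,218,.055)); cs=[f(*c,.04) for c in((308,9),(624,95),(523,373),(262,315))]; print(cs,np.mean(cs,0))
for n,a in dict(tcp=s["tcp_pos"],head=f(406,425,.1344),tip=f(406,337,.0645)).items(): print(n,a,tl(h-a))
# collar outer edge / crop
cv2.imwrite("pics/w2c.png",cv2.resize(w["p"][185:300,215:305,::-1],None,fx=6,fy=5.2,interpolation=cv2.INTER_CUBIC))
E
```

```text
hole [0.4135489  0.24762685 0.04      ] ctr [0.46318925 0.23244799 0.055     ]
[array([0.55054107, 0.2800738 , 0.04      ]), array([0.51063894, 0.14495296, 0.04      ]), array([0.37607873, 0.18519673, 0.04      ]), array([0.41615417, 0.31995227, 0.04      ])] [0.46335323 0.23254394 0.04      ]
tcp [0.41273334 0.24648649 0.11955513] [ 0.8 -1.2]
head [0.4121979  0.24616381 0.1344    ] [ 1.3 -1.5]
tip [0.41075194 0.24623282 0.0645    ] [ 2.7 -1.5]
```

View pics/w2c.png

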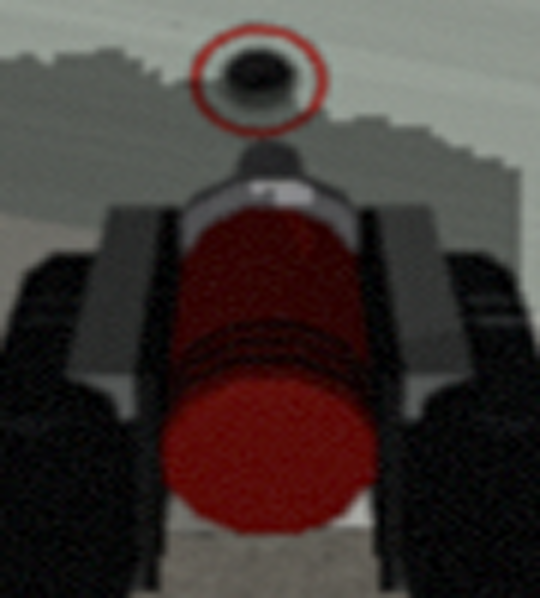

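```bash
python3 -m crank '{"xyz":[[2.2,-1.5,9],[0,0,10],[0,0,0],[0,0,0]],"twist":[[0,0,0],[0,0,0],[0,0,0],[0,0,0]],"grip":[0.1,0.1,0.1,0.1]}' 40
python3 - <<'E'
from h import *
m=camera_model("wrist"); s=read_state(); p,d=camera("wrist")
np.savez("w3.npz",p=p,d=d,K=m["K"],T=m["camera_from_world"])
print(s["tcp_pos"],s["orientation"])
cv2.imwrite("pics/w3.png",cv2.resize(p[185:285,210:310,::-1],(600,600),interpolation=cv2.INTER_CUBIC))
E
```

```text
clock: 6.08
tcp_pos: [0.4144, 0.2485, 0.1002]
orientation: [3.142, 0.0, -0.05]
contact_force: [0.4, 0.4, -0.5]
opening: 0.192
finger_force: 39.7
[0.4144128  0.24853733 0.10015544] [ 3.14150681e+00  2.77249274e-04 -4.96295776e-02]
```

View pics/w3.png

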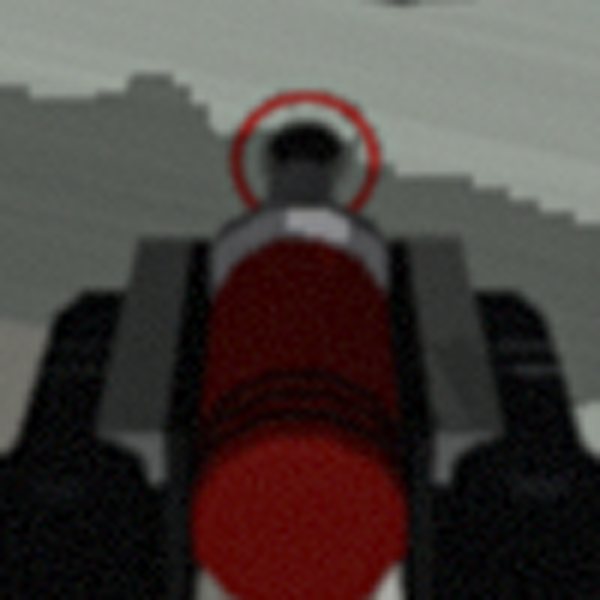

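The tip is almost over the ring centre (306,158 in the crop). The shank sits about 0.5 mm to the left and 1 to 1.5 mm towards the robot, so I'll correct for that and lower it while feeling.

```bash
python3 -m crank '{"xyz":[[1.2,0.5,0],[0,0,3],[0,0,3],[0,0,2],[0,0,0],[0,0,0]],"twist":[[0,0,0],[0,0,0],[0,0,0],[0,0,0],[0,0,0],[0,0,0]],"grip":[0.1,0.1,0.1,0.1,0.1,0.1]}' 40
```

```text
clock: 6.88
tcp_pos: [0.4156, 0.248, 0.0923]
orientation: [-3.142, -0.0, -0.05]
contact_force: [0.6, 0.2, -0.8]
opening: 0.201
finger_force: 39.7
```

```bash
python3 -m crank '{"xyz":[[0,0,2.5],[0,0,2.5],[0,0,2],[0,0,0],[0,0,0]],"twist":[[0,0,0],[0,0,0],[0,0,0],[0,0,0],[0,0,0]],"grip":[0.1,0.1,0.1,0.1,0.1]}' 40
```

```text
clock: 7.5
tcp_pos: [0.4157, 0.248, 0.0853]
orientation: [-3.142, -0.0, -0.05]
contact_force: [-0.1, -0.5, 0.2]
opening: 0.198
finger_force: 39.8
```

```bash
python3 -m crank '{"xyz":[[0,0,1],[0,0,0.5],[0,0,0],[0,0,0]],"twist":[[0,0,0],[0,0,0],[0,0,0],[0,0,0]],"grip":[0.1,0.1,0.1,0.1]}' 40
```

```text
clock: 8.0
tcp_pos: [0.416, 0.2481, 0.0846]
orientation: [-3.142, -0.001, -0.049]
contact_force: [-1.3, -0.1, 5.8]
opening: 0.199
finger_force: 40.5
```

```bash
python3 -m crank '{"xyz":[[-0.23,0.97,0],[-0.22,0.98,0],[-0.2,0.98,0],[-0.18,0.98,0],[-0.16,0.99,0],[-0.14,0.99,0],[0,0,0]],"twist":[[0,0,0],[0,0,0],[0,0,0],[0,0,0],[0,0,0],[0,0,0],[0,0,0]],"grip":[0.1,0.1,0.1,0.1,0.1,0.1,0.1]}' 40
python3 -m crank '{"xyz":[[-0.12,0.99,0],[-0.11,0.99,0],[0,0,0]],"twist":[[0,0,0],[0,0,0],[0,0,0]],"grip":[0.1,0.1,0.1]}' 40
```

```text
clock: 8.88
tcp_pos: [0.4149, 0.2429, 0.0846]
orientation: [-3.14, -0.002, -0.05]
contact_force: [-0.7, 3.4, 6.5]
opening: 0.198
finger_force: 40.6
clock: 9.25
tcp_pos: [0.4146, 0.2409, 0.0846]
orientation: [-3.14, -0.002, -0.05]
contact_force: [-0.2, 4.2, 5.4]
opening: 0.201
finger_force: 40.6
```

```bash
python3 -m crank '{"xyz":[[-0.09,1,0],[-0.07,1,0],[0,0,0]],"twist":[[0,0,0],[0,0,0],[0,0,0]],"grip":[0.1,0.1,0.1]}' 40
python3 -m crank '{"xyz":[[-0.05,1,0],[-0.03,1,0],[0,0,0]],"twist":[[0,0,0],[0,0,0],[0,0,0]],"grip":[0.1,0.1,0.1]}' 40
```

```text
clock: 9.62
tcp_pos: [0.4143, 0.2389, 0.0846]
orientation: [-3.14, -0.002, -0.05]
contact_force: [-1.7, 4.5, 6.5]
opening: 0.198
finger_force: 40.6
clock: 10.0
tcp_pos: [0.4141, 0.2369, 0.0846]
orientation: [-3.14, -0.001, -0.05]
contact_force: [-0.8, 5.0, 6.0]
opening: 0.196
finger_force: 40.6
```

```bash
python3 -m crank '{"xyz":[[-0.02,1,0],[0,1,0],[0,0,0]],"twist":[[0,0,0],[0,0,0],[0,0,0]],"grip":[0.1,0.1,0.1]}' 40
python3 -m crank '{"xyz":[[0.02,1,0],[0.04,1,0],[0,0,0]],"twist":[[0,0,0],[0,0,0],[0,0,0]],"grip":[0.1,0.1,0.1]}' 40
```

```text
clock: 10.38
tcp_pos: [0.4139, 0.235, 0.0846]
orientation: [-3.14, -0.001, -0.05]
contact_force: [-0.8, 5.6, 6.4]
opening: 0.197
finger_force: 40.6
clock: 10.75
tcp_pos: [0.4139, 0.233, 0.0846]
orientation: [-3.14, -0.001, -0.05]
contact_force: [-0.2, 4.7, 5.9]
opening: 0.197
finger_force: 40.6
```

```bash
python3 -m crank '{"xyz":[[0.05,1,0],[0.07,1,0],[0,0,0]],"twist":[[0,0,0],[0,0,0],[0,0,0]],"grip":[0.1,0.1,0.1]}' 40
python3 -m crank '{"xyz":[[0.09,1,0],[0.1,1,0],[0,0,0]],"twist":[[0,0,0],[0,0,0],[0,0,0]],"grip":[0.1,0.1,0.1]}' 40
```

```text
clock: 11.12
tcp_pos: [0.4139, 0.2308, 0.0846]
orientation: [-3.14, -0.001, -0.05]
contact_force: [-0.9, 3.9, 6.6]
opening: 0.197
finger_force: 40.6
clock: 11.5
tcp_pos: [0.4137, 0.2285, 0.0841]
orientation: [-3.141, -0.001, -0.05]
contact_force: [-0.4, 3.3, 4.6]
opening: 0.198
finger_force: 40.4
```

The z reading is dropping, so the chamfer has reached the hole's edge.

```bash
python3 -m crank '{"xyz":[[0.06,0.5,0],[0.06,0.5,0.5],[0,0,0],[0,0,0]],"twist":[[0,0,0],[0,0,0],[0,0,0],[0,0,0]],"grip":[0.1,0.1,0.1,0.1]}' 40
```

```text
clock: 12.0
tcp_pos: [0.413, 0.2268, 0.0827]
orientation: [3.141, 0.001, -0.049]
contact_force: [-0.2, 0.3, -0.9]
opening: 0.193
finger_force: 39.7
```

```bash
python3 -m crank '{"xyz":[[0,0,2],[0,0,2],[0,0,2],[0,0,0],[0,0,0]],"twist":[[0,0,0],[0,0,0],[0,0,0],[0,0,0],[0,0,0]],"grip":[0.1,0.1,0.1,0.1,0.1]}' 40
```

```text
clock: 12.62
tcp_pos: [0.4133, 0.2269, 0.077]
orientation: [3.141, 0.0, -0.049]
contact_force: [-0.2, -4.5, 0.3]
opening: 0.197
finger_force: 39.8
```

```bash
python3 -m crank '{"xyz":[[0,0.5,2],[0,0,2],[0,0,2],[0,0,2],[0,0,0],[0,0,0]],"twist":[[0,0,0],[0,0,0],[0,0,0],[0,0,0],[0,0,0],[0,0,0]],"grip":[0.1,0.1,0.1,0.1,0.1,0.1]}' 40
```

```text
clock: 13.38
tcp_pos: [0.4133, 0.2267, 0.069]
orientation: [-3.142, 0.0, -0.05]
contact_force: [1.0, -3.4, -0.2]
opening: 0.196
finger_force: 39.9
```

```bash
python3 -m crank '{"xyz":[[0,0.4,1.5],[0,0,1.5],[0,0,1],[0,0,0],[0,0,0]],"twist":[[0,0,0],[0,0,0],[0,0,0],[0,0,0],[0,0,0]],"grip":[0.1,0.1,0.1,0.1,0.1]}' 40
```

```text
clock: 14.0
tcp_pos: [0.4136, 0.2266, 0.0667]
orientation: [3.142, 0.001, -0.049]
contact_force: [-6.9, -5.1, 15.5]
opening: 0.194
finger_force: 41.6
```

Home: the TCP is 17.9 mm below its height on the block, with a firm stop. Now I'll let go and withdraw.

```bash
python3 -m crank '{"xyz":[[0,0,-1.5],[0,0,0],[0,0,0],[0,0,0],[0,0,0],[0,0,0]],"twist":[[0,0,0],[0,0,0],[0,0,0],[0,0,0],[0,0,0],[0,0,0]],"grip":[0.1,0.4,0.4,0.4,0.4,0.4]}' 20
python3 -m crank '{"xyz":[[0,0,-5],[0,0,-15],[0,0,-25],[0,0,-30],[0,0,-30],[0,0,0],[0,0,0]],"twist":[[0,0,0],[0,0,0],[0,0,0],[0,0,0],[0,0,0],[0,0,0],[0,0,0]],"grip":[0.4,0.4,0.4,0.4,0.4,0.4,0.4]}' 20
python3 - <<'E'
from h import *
p,d=camera("wrist"); q,_=camera("scene"); m=camera_model("scene")
cv2.imwrite("pics/e.png",np.hstack([cv2.resize(p[:,:,::-1],(400,300)),cv2.resize(q[180:300,180:340,::-1],(400,300),interpolation=cv2.INTER_CUBIC)]))
E
```

```text
clock: 14.75
tcp_pos: [0.4134, 0.2264, 0.0668]
orientation: [-3.142, -0.0, -0.05]
contact_force: [-0.3, -0.8, -0.2]
opening: 0.401
finger_force: 0.0
clock: 15.62
tcp_pos: [0.413, 0.2262, 0.1715]
orientation: [3.141, 0.0, -0.05]
contact_force: [0.4, -0.1, -0.5]
opening: 0.4
finger_force: 0.0
```

View pics/e.png

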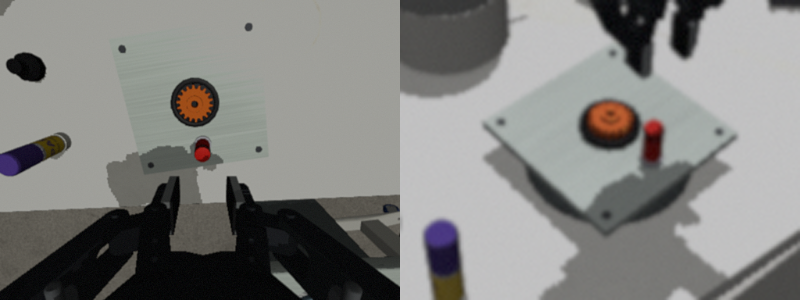

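The pin stands upright at (202,152) with its collar on the plate, and the gripper is clear. I'll check the height of the head top (0.082 m expected) by depth before handing in.

```bash
python3 - <<'E'
from h import *
m=camera_model("wrist"); p,d=camera("wrist"); T=np.linalg.inv(m["camera_from_world"]); K=m["K"]
v,u=np.nonzero((p[...,0]>90)&(p[...,1]<60)&(p[...,2]<60)&(d>0)); k=(abs(u-258)<20)&(abs(v-198)<14); u,v=u[k],v[k]
P=np.linalg.inv(K)@np.array([u,v,np.ones(len(u))])*d[v,u]; w=T[:3,:3]@P+T[:3,3:]
print(len(u),np.median(w,1),np.percentile(w[2],[10,90]))
z=d[150,230]; print((T[:3,:3]@(np.linalg.inv(K)@[230,150,1]*z)+T[:3,3])[2])
if np.percentile(w[2],90)<.088: print(job_done())
E
```

```text
264 [0.4136031  0.22718787 0.08225644] [0.08124186 0.08301446]
0.04770319198272188
the job is handed in; nothing more can be done
None
```

The stage is locked: the pin went fully home about 20° anticlockwise of the starting position, with its collar on the plate (head top at 82 mm, as expected). I let go and handed the job in at about 16 s of the 48 s allowed; the arm stayed clear of the bystanders, though I did not measure their positions again at the end.

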